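Clamp a plaster moulding in the thumbwheel vice

TASK

Lay the ribbed plaster block on the bed of the small trimming vice, ribs up, lengthwise between the jaw and the fence and about centred across the bed, and let go of it. Then close the vice with its thumbwheel only, rolling the top of the wheel towards the fence with a fingertip, until the jaw holds the block snug and square against the fence. Touch and press the wheel only lightly, do not push the jaw itself, leave the other things on the bench alone, and let go at the end.

Things in the scene. Friction and masses are not known exactly. Their poses are not given: they have to be found in the camera images.
- block: The work: rectangular white plaster moulding, 80 (own x) x 48 (own y) x 22 mm, with five low rounded ribs across its top (4 mm proud, seen only: fingers do not feel them). About 0.16 kg. Origin: centre of its underside; z up through the ribbed face.
- vice: Small fixed vice. Dark steel bed 230 x 80 x 12 mm, own x -140 to +90 mm, top face at z = 12 mm. Grey housing 80 x 64 mm over x = -140 to -60 mm, top at z = 50 mm, the thumbwheel in a slot in it. Origin: underside of the bed, mid-width; x is the closing direction, housing to fence. Clear bed between jaw and fence: 93 to 105 mm at the start; both long sides are open.
- fence: Fixed aluminium end stop of the vice, 20 x 70 x 30 mm, standing on the bed. Origin: at bed height (vice z = 12 mm) in the middle of the face that looks at the jaw (70 mm along vice x); axes as the vice.
- jaw: Sliding aluminium jaw, 18 x 64 x 28 mm, standing on the bed between housing and fence. Origin: at bed height, mid-width, in the face that looks at the fence; axes as the vice. Slides along vice x only, 10 mm towards the fence per radian of thumbwheel; stays where it is left.
- thumbwheel: Knurled steel wheel, 48 mm diameter, 12 mm wide, axis along own y = vice y, sunk in the housing: only its top 7 mm stand out. Origin: wheel centre. Stiff: about 2 N along the rim turns it, so a finger (friction 0.5 to 1) that presses under some 4 N slides over it; stays where it is left. When the block is tight the wheel stops and the finger slips. Over 20 N of press harms it.
- wheel_top (a point): Top of the thumbwheel's rim (fixed to the vice, 100 mm behind its origin along vice x, 57 mm above the bench). A fingertip rolls the wheel by pressing here (6 to 10 N do) and dragging along vice +x, about 20 mm a stroke. The mount is rigid: touch it slower than 15 mm/s and stop on force, or the touch alone passes 20 N.
- rosette: Bystander: round white plaster rosette, 80 mm diameter, 24 mm high; origin centre of underside.
- jar: Bystander: black jar, 72 mm diameter, 105 mm high; origin centre of underside.
- brush: Bystander: brush lying on the bench beyond the work; origin under its middle.
- tub: Bystander: white bowl, 110 mm diameter, 70 mm high; origin centre of underside.
- baluster: Bystander: small plaster baluster, 66 mm foot, 80 mm high; origin centre of underside.
Mind the look-alikes: they are no part of the job. What is shaped like the block but brown, red or turquoise is not meant.

How it is judged:
By the outcome, as a careful person would: the job done as asked, in the order asked, and still so for the second after the job is handed in, with the robot touching nothing.
It also fails if it takes over 72 s, if anything falls off the work surface, if the arm or the gripper's body presses on something with over 40 N, if the wrist force passes 120 N, or if a joint passes its speed limit or range.

ROBOT

A 6-joint arm with a two-finger parallel gripper is mounted at the origin on the work surface. World frame = base frame: x ahead of the robot, y to its left, z up, the work surface at z = 0. Lengths are in m, angles in rad, forces in N, time in s.
With the tool pointing down it reaches from about 0.35 to 0.85 m from the base axis. Payload 8.1 kg.
Tool frame: the origin (TCP) lies at the very end of the fingers, on their centre line; the grasp point (between the pads) lies 19 mm behind it; z points along the fingers, y is the line along which they close (so a half turn about z gives the same grasp; the last joint's range is limited). The gripper opens to 93 mm and grips with 3 to 60 N. Pads are 15 mm wide; open, the fingers measure 128 mm over their backs; the gripper's body (75 mm by 188 mm) begins 65 mm behind the grasp point.
Start: joints at [-1.421, 0.13, 1.488, -0, 1.523, -0.085], TCP at [0.14, -0.584, 0.219] pointing down, gripper open.
Joint ranges: [-2.96, 2.96], [-0.89, 2.26], [0.02, 2.5], [-1.34, 4.48], [0, 2.73], [-2.66, 2.66]. Speed limits (rad/s): [2.39, 2.39, 2.79, 3.14, 3.14, 3.14].

INTERFACE

Orientations are given as a rotation vector (axis times angle).
In Python, from plant import monitor, eyes, ticket gives the robot as it stands.
- The arm moves only by the tool arm_command, never from a script. Its argument "deltas" is a list that holds one entry, the list of rows, each a list of 6 numbers: the shift along the world's x, y, z in cm, then the turn, a rotation vector about the world's x, y, z in degrees. In form: [[[tx, ty, tz, rx, ry, rz], ...]]. A call has 1 to 12 rows; each row shifts and turns the commanded pose from where the row before left it; what a row does not reach is not made up. A row lasts 1/12 s, in which the tool goes at most 41.7 mm and 7.16 degrees, less where a joint would pass 70% of its speed; a pose out of reach is approached as far as the arm can. A call is refused whole if a number of a shift passes 4.17 or a number of a turn 7.16, either way. A call with a gripper value outside its range is refused whole. "gripper" is the opening, from -1 (shut) to 1 (fully open), set as the call begins (left out, the last holds). The fingers move at their own pace and stop on an object; "squeeze" is the grip in N (left out, the last holds). Time passes only in rows, so rows that do not move let the fingers close. It gives the time, the measured TCP pose, the force, the opening and the grip force at its end, in the units of the state.
- monitor.read_state(): the state, without advancing time (a new reading comes with each control period).
- eyes.read_camera(name): name is "scene" or "top" or "wrist"; returns the picture (400x640x3 uint8, blue, green, red); there is no depth.
- eyes.camera_model(name): a dict with "fx", "fy", "cx", "cy" (pixels), "k1" (the pictures are not rectified: a ray, as slopes to the right and down, at radius r is drawn at 1 + k1 r^2 times it, then the intrinsics apply), "rvec" (rotation vector, rad) and "tvec" (3), from world to camera coordinates, as OpenCV has them. Camera axes: x right, y down, z forward; pixel columns grow to the right and rows downward; lengths in m; the calibration is good to about 2 mm. A picture is of the moment at which its call begins: read the wrist's pose just before it. camera_model takes no time and is no camera call; for the wrist camera it gives the pose at the moment of the call.
- ticket.close_job(): hands the job in; it is judged then, once.
The state is a dict: "t": time; "q": joint angles; "dq": joint speeds; "joint_torque": joint torques, N m; "tool_pos": TCP position; "orientation": TCP orientation; "force": force on the tool from outside, world axes, zero at the start; "wrist_torque": the same for the moment, N m; "opening": finger opening in m; "gripper_force": force on a finger pad.
Only numpy, scipy, OpenCV 4.12 (cv2) and the standard library are available. Lean on these libraries where they do the work, as an engineer would, in place of code of your own. Each camera call takes 0.05 s, during which the arm holds its last target. There are 200 camera calls.

## Working session

There is one attempt and no reset: what is moved stays moved. The work goes in short steps, Python scripts to look and compute and a tool call to move; the robot and the scene stay as the last step left them, time stands still between calls to the robot, and variables do not carry over. Pictures are saved under pics/ and viewed, at most 10 in all, crops included, and the job is handed in when it is done.

Besides the shell and the picture viewer there is one more tool, called after "Call:" in YAML: its name, and indented under it one key for each argument. arm_command: Moves the arm, as the interface text tells. Its arguments: {"type":"object","properties":{"deltas":{"type":"array"},"gripper":{"type":"number"},"squeeze":{"type":"number"}},"required":["deltas"]}

```bash
mkdir -p pics; ls
cat > h.py <<'E'
import numpy as np, cv2
from plant import monitor, eyes, ticket
def shot(n):
    m=eyes.camera_model(n); return eyes.read_camera(n), m
def ray(m,uv,z):
    R=cv2.Rodrigues(np.array(m["rvec"],float))[0]; t=np.array(m["tvec"],float).ravel()
    K=np.array([[m["fx"],0,m["cx"]],[0,m["fy"],m["cy"]],[0,0,1.]])
    p=cv2.undistortPoints(np.array(uv,float).reshape(-1,1,2),K,np.array([m["k1"],0,0,0,0.])).reshape(-1,2)
    d=np.c_[p,np.ones(len(p))]@R; c=-R.T@t
    return c+d*((z-c[2])/d[:,2])[:,None]
def proj(m,P):
    K=np.array([[m["fx"],0,m["cx"]],[0,m["fy"],m["cy"]],[0,0,1.]])
    return cv2.projectPoints(np.array(P,float).reshape(-1,1,3),np.array(m["rvec"],float),np.array(m["tvec"],float),K,np.array([m["k1"],0,0,0,0.]))[0].reshape(-1,2)
E
python3 - <<'E'
from h import *
for n in("top","scene"):
    i,m=shot(n); cv2.imwrite(f"pics/{n}0.png",i); print(n,m)
print(monitor.read_state())
E
```

```text
pics
top {'fx': 365.93273047523394, 'fy': 365.93273047523394, 'cx': 313.02982601413174, 'cy': 203.25105764083995, 'k1': -0.07052099742823338, 'rvec': array([ 2.19168042, -2.16086359,  0.11582817]), 'tvec': array([-0.03881022,  0.53438053,  1.132323  ])}
scene {'fx': 417.7011930090427, 'fy': 417.7011930090427, 'cx': 323.3179720332431, 'cy': 198.14894132807484, 'k1': -0.09709023291384812, 'rvec': array([ 2.39368655,  1.18258204, -0.3069895 ]), 'tvec': array([-0.30882174, -0.37308993,  1.33131759])}
{'t': 0.1, 'q': array([-1.42138904e+00,  1.31066096e-01,  1.48920652e+00,  1.14270976e-05,
        1.52297661e+00, -8.53975052e-02]), 'dq': array([-0.00089899, -0.00044096, -0.00268167,  0.00193739, -0.00081771,
        0.00017271]), 'joint_torque': array([ 2.13800849e-03, -5.61349046e+01, -4.93091011e+01,  7.72942998e-02,
        2.93271546e-02, -6.98552981e-05]), 'tool_pos': array([ 0.13954157, -0.58301315,  0.21768417]), 'orientation': array([-3.11832213e+00, -3.67788949e-01,  6.53134456e-05]), 'force': array([1.00062887, 0.45112653, 1.01584218]), 'wrist_torque': array([-0.00544198,  0.07600437,  0.01200528]), 'gripper_force': 0.0, 'opening': 0.09290878788597016}
```

View pics/top0.png

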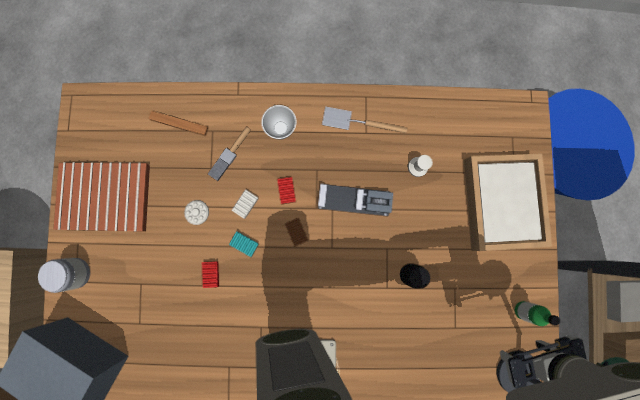

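View pics/scene0.png

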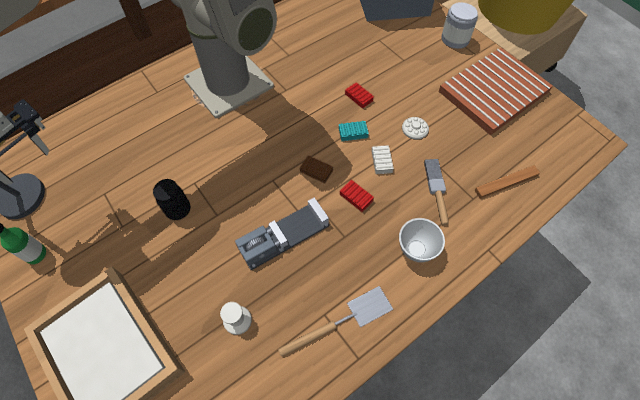

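Top view: the white ribbed block is at (245,204). Its look-alikes are red (287,190), red (210,274), turquoise (243,243), brown (297,232), and the round white rosette (196,212). The white ribbed one fits the description. The vice is at (355,199), with its fence at the left end (322,197), jaw at (363,200) and housing and wheel at (378,200). Next is a close crop of the block and vice.

Run:
```python
from h import *
i,m=shot("top")
c=cv2.resize(i[175:230,225:405],None,fx=4.4,fy=4.4,interpolation=cv2.INTER_CUBIC)
s,ms=shot("scene")
d=cv2.resize(s[140:275,230:400],(792-100,550)[0:2],interpolation=cv2.INTER_CUBIC)[:, :]
d=cv2.resize(s[140:275,230:400],(430,341),interpolation=cv2.INTER_CUBIC)
o=np.zeros((c.shape[0]+341,c.shape[1],3),np.uint8); o[:c.shape[0]]=c; o[c.shape[0]:,:430]=d
cv2.imwrite("pics/crop.png",o); print(o.shape,c.shape)
hsv=cv2.cvtColor(i,cv2.COLOR_BGR2HSV)
mk=((hsv[...,1]<60)&(hsv[...,2]>125)).astype(np.uint8)
mk[:, :225]=0; mk[:,400:]=0; mk[:180]=0; mk[225:]=0
mk=cv2.morphologyEx(mk,cv2.MORPH_CLOSE,np.ones((3,3)))
for k in cv2.findContours(mk,0,2)[0]:
    if cv2.contourArea(k)<20: continue
    r=cv2.minAreaRect(k); b=cv2.boxPoints(r); print(cv2.contourArea(k),r)
    for z in(0.024,0.04): print(z,ray(m,b,z)[:,:2].round(4).tolist(), ray(m,[r[0]],z).round(4))
print(ray(m,[[320,200],[390,200]],0.012))
```

```text
(583, 792, 3) (242, 792, 3)
365.5 ((244.53843688964844, 203.6923065185547), (15.531606674194336, 25.51620864868164), 33.690067291259766)
0.024 [[0.5098, 0.2284], [0.5782, 0.1856], [0.5512, 0.1435], [0.4831, 0.1865]] [[0.5305 0.186  0.024 ]]
0.04 [[0.5086, 0.225], [0.5761, 0.1827], [0.5495, 0.1413], [0.4823, 0.1836]] [[0.529  0.1831 0.04  ]]
513.5 ((373.8500061035156, 202.0500030517578), (36.48670959472656, 22.485998153686523), 8.13010311126709)
0.024 [[0.5136, -0.1621], [0.585, -0.1721], [0.5702, -0.2881], [0.4987, -0.2774]] [[ 0.5418 -0.2248  0.024 ]]
0.04 [[0.5123, -0.1602], [0.5827, -0.17], [0.5681, -0.2844], [0.4977, -0.2739]] [[ 0.5401 -0.222   0.04  ]]
138.5 ((322.054443359375, 195.9554443359375), (7.064764022827148, 24.3784122467041), 5.710592269897461)
0.024 [[0.521, -0.0451], [0.5988, -0.0518], [0.5968, -0.0743], [0.5191, -0.0674]] [[ 0.5588 -0.0596  0.024 ]]
0.04 [[0.5197, -0.0447], [0.5963, -0.0514], [0.5944, -0.0735], [0.5178, -0.0667]] [[ 0.5569 -0.0591  0.04  ]]
[[ 0.54704576 -0.05357875  0.012     ]
 [ 0.55040944 -0.27936419  0.012     ]]
```

View pics/crop.png

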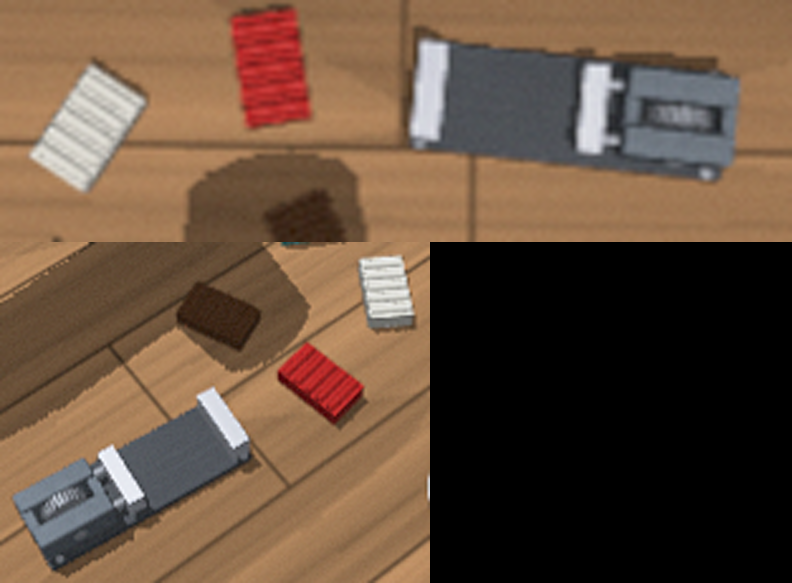

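Call:
arm_command:
  deltas:
    - [[2.5, 2.6, 0.5, 0, 0, 4.5], [2.5, 2.6, 0.5, 0, 0, 4.5], [2.5, 2.6, 0.5, 0, 0, 4.5], [2.5, 2.6, 0.5, 0, 0, 4.5], [2.5, 2.6, 0.5, 0, 0, 4.5], [2.5, 2.6, 0.5, 0, 0, 4.5], [2.5, 2.6, 0.5, 0, 0, 4.5], [2.5, 2.6, 0.5, 0, 0, 4.5]]
  gripper: 0.5

```text
t: 0.87
tool_pos: [0.3405, -0.374, 0.2588]
orientation: [2.851, 1.319, 0.0]
force: [0.3, -0.8, -0.1]
opening: 0.0697
gripper_force: 0.0
```

Call:
arm_command:
  deltas:
    - [[2.5, 2.6, 0.5, 0, 0, 4.5], [2.5, 2.6, 0.5, 0, 0, 4.5], [2.5, 2.6, 0.5, 0, 0, 4.5], [2.5, 2.6, 0.5, 0, 0, 4.5], [2.5, 2.6, 0.5, 0, 0, 4.5], [2.5, 2.6, 0.5, 0, 0, 4.5], [2.5, 2.6, 0.5, 0, 0, 4.5], [2.5, 2.6, 0.5, 0, 0, 4.5], [0, 0, 0, 0, 0, 0], [0, 0, 0, 0, 0, 0], [0, 0, 0, 0, 0, 0]]

```text
t: 1.78
tool_pos: [0.5393, -0.1675, 0.2982]
orientation: [-2.307, -2.131, 0.001]
force: [0.4, 0.6, 0.2]
opening: 0.0699
gripper_force: 0.0
```

Run:
```python
from h import *
import pickle
s=monitor.read_state(); i,m=shot("wrist"); cv2.imwrite("pics/w1.png",i); pickle.dump(m,open("w1.pkl","wb"))
R=cv2.Rodrigues(s["orientation"])[0]; print(s["t"],s["tool_pos"],R.round(3),s["q"].round(2))
print(ray(m,[[320,200],[0,0],[639,0],[0,399],[639,399]],0.0).round(3))
```

```text
1.7833 [ 0.53934931 -0.16751581  0.29817312] [[ 0.079  0.997 -0.001]
 [ 0.997 -0.079 -0.   ]
 [-0.    -0.001 -1.   ]] [-0.39  0.02  1.46 -0.    1.66 -0.31]
[[ 0.533 -0.225  0.   ]
 [ 0.121  0.093  0.   ]
 [ 0.988  0.024  0.   ]
 [-0.167 -0.605  0.   ]
 [ 1.158 -0.707 -0.   ]]
```

View pics/w1.png

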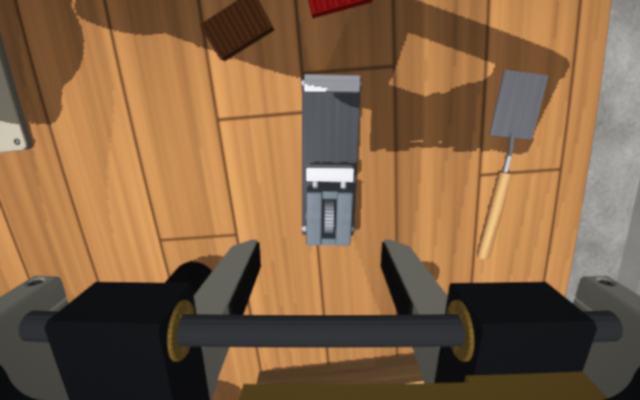

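Wrist view: the fence top is at about (332,82), the bed spans columns 303–360, the jaw is at (330,174) and the wheel at (329,217). The tool is nearly aligned with the vice.

Run:
```python
from h import *
import pickle
i=cv2.imread("pics/w1.png"); m=pickle.load(open("w1.pkl","rb"))
print("cam",(-cv2.Rodrigues(m["rvec"])[0].T@m["tvec"]).round(4))
hsv=cv2.cvtColor(i,cv2.COLOR_BGR2HSV); S=hsv[...,1].astype(int); V=hsv[...,2].astype(int)
L=[];Rr=[]
for v in range(100,160,5):
    u=np.where(S[v,290:375]<95)[0]+290; L.append([u[0]-.5,v]);Rr.append([u[-1]+.5,v])
a=ray(m,L,.012);b=ray(m,Rr,.012)
for p in(a,b):
    f=np.polyfit(p[:,1],p[:,0],1); print("edge x=%.4f*y+%.4f"%tuple(f), "at y-.12",np.polyval(f,-.12), (p[:,0]-np.polyval(f,p[:,1])).std())
print(L,Rr)
for c in (312,320,340,348): print(c,[(v,int(V[v,c]),int(S[v,c])) for v in list(range(68,96,1))+list(range(160,192,1))])
H=[];
for v in range(196,242,5):
    u=np.where(S[v,290:375]<95)[0]+290; print(v,u[0],u[-1],end=';')
c=318;print([(v,int(V[v,c]),int(S[v,c])) for v in range(186,252)])
```

```text
cam [ 0.546  -0.0853  0.4634]
edge x=0.0961*y+0.5275 at y-.12 0.5159966584775312 3.148013539344576e-06
edge x=0.0886*y+0.6064 at y-.12 0.5958155276915443 0.00036739172909057216
[[np.float64(301.5), 100], [np.float64(301.5), 105], [np.float64(301.5), 110], [np.float64(301.5), 115], [np.float64(301.5), 120], [np.float64(301.5), 125], [np.float64(301.5), 130], [np.float64(301.5), 135], [np.float64(301.5), 140], [np.float64(301.5), 145], [np.float64(301.5), 150], [np.float64(301.5), 155]] [[np.float64(359.5), 100], [np.float64(359.5), 105], [np.float64(359.5), 110], [np.float64(359.5), 115], [np.float64(358.5), 120], [np.float64(358.5), 125], [np.float64(358.5), 130], [np.float64(358.5), 135], [np.float64(358.5), 140], [np.float64(357.5), 145], [np.float64(357.5), 150], [np.float64(357.5), 155]]
312 [(68, 117, 150), (69, 112, 153), (70, 101, 149), (71, 85, 150), (72, 74, 131), (73, 85, 72), (74, 117, 20), (75, 144, 7), (76, 159, 10), (77, 162, 11), (78, 160, 11), (79, 156, 10), (80, 154, 12), (81, 154, 12), (82, 156, 11), (83, 159, 10), (84, 175, 10), (85, 209, 9), (86, 235, 5), (87, 244
[... 3797 characters left out ...]
9, 38), (209, 148, 36), (210, 147, 36), (211, 150, 37), (212, 150, 37), (213, 151, 37), (214, 151, 35), (215, 152, 35), (216, 152, 35), (217, 151, 37), (218, 149, 38), (219, 148, 38), (220, 147, 38), (221, 146, 38), (222, 145, 37), (223, 145, 37), (224, 146, 37), (225, 147, 36), (226, 148, 36), (227, 147, 36), (228, 147, 38), (229, 147, 36), (230, 147, 36), (231, 147, 36), (232, 148, 38), (233, 147, 36), (234, 147, 38), (235, 146, 37), (236, 147, 36), (237, 147, 36), (238, 148, 38), (239, 147, 38), (240, 148, 40), (241, 147, 38), (242, 148, 38), (243, 144, 32), (244, 131, 6), (245, 135, 57), (246, 144, 120), (247, 147, 146), (248, 146, 150), (249, 143, 150), (250, 142, 149), (251, 141, 150)]
```

Run:
```python
from h import *
import pickle
m=pickle.load(open("w1.pkl","rb"))
d=np.array([.092,.9958]); o=np.array([.0923*-.12+.567,-.12])
for n,u,v,z in[("fence far",330,73.8,.042),("fence near top",330,91.2,.042),("fence near bot",330,91.2,.012),("jaw front top",330,167.3,.04),("jaw bot",330,163.5,.012),("jaw back",330,181,.04),("hous front",330,192,.05),("hous back",330,243.5,.05),("hous L",302,215,.05),("housR",353.5,215,.05),("wheel",329,217,.057)]:
    p=ray(m,[[u,v]],z)[0]; q=p[:2]-o; print(n,p.round(4),"along %.4f perp %.4f"%(q@d,q@[d[1],-d[0]]))
```

```text
fence far [ 0.5601 -0.05    0.042 ] along 0.0700 perp -0.0023
fence near top [ 0.5586 -0.0707  0.042 ] along 0.0494 perp -0.0019
fence near bot [ 0.5595 -0.0696  0.012 ] along 0.0505 perp -0.0011
jaw front top [ 0.5517 -0.1682  0.04  ] along -0.0484 perp 0.0002
jaw bot [ 0.5525 -0.1682  0.012 ] along -0.0483 perp 0.0010
jaw back [ 0.5504 -0.1872  0.04  ] along -0.0674 perp 0.0007
hous front [ 0.5492 -0.2     0.05  ] along -0.0802 perp 0.0007
hous back [ 0.5439 -0.2757  0.05  ] along -0.1562 perp 0.0023
hous L [ 0.5083 -0.2298  0.05  ] along -0.1137 perp -0.0373
housR [ 0.5793 -0.2354  0.05  ] along -0.1128 perp 0.0339
wheel [ 0.5453 -0.2331  0.057 ] along -0.1136 perp -0.0002
```

Call:
arm_command:
  deltas:
    - [[-0.1, 2.95, -0.5, 0, 0, 5.2], [-0.1, 2.95, -0.5, 0, 0, 5.2], [-0.1, 2.95, -0.5, 0, 0, 5.2], [-0.1, 2.95, -0.5, 0, 0, 5.2], [-0.1, 2.95, -0.5, 0, 0, 5.2], [-0.1, 2.95, -0.5, 0, 0, 5.2], [-0.1, 2.95, -0.5, 0, 0, 5.2], [-0.1, 2.95, -0.5, 0, 0, 5.2], [-0.1, 2.95, -0.5, 0, 0, 5.2], [0, 2.95, -0.5, 0, 0, 5.2], [0, 2.95, -0.5, 0, 0, 5.2], [0, 2.9, -0.5, 0, 0, 5.2]]

```text
t: 2.83
tool_pos: [0.5304, 0.1857, 0.2384]
orientation: [0.867, 3.019, -0.0]
force: [0.5, 1.1, 0.4]
opening: 0.0695
gripper_force: 0.0
```

Call:
arm_command:
  deltas:
    - [[0, 0, 0, 0, 0, 0], [0, 0, 0, 0, 0, 0], [0, 0, 0, 0, 0, 0]]

```text
t: 3.08
tool_pos: [0.5307, 0.1845, 0.2386]
orientation: [0.874, 3.017, -0.001]
force: [0.1, 0.3, -0.2]
opening: 0.0697
gripper_force: 0.0
```

Run:
```python
from h import *
import pickle
s=monitor.read_state(); i,m=shot("wrist"); cv2.imwrite("pics/w2.png",i); pickle.dump(m,open("w2.pkl","wb"))
R=cv2.Rodrigues(s["orientation"])[0]; print(s["t"],s["tool_pos"],np.degrees(np.arctan2(R[1,1],R[0,1])),s["q"].round(2))
print("pred block px",proj(m,[[.5305,.186,.024]]))
hsv=cv2.cvtColor(i,cv2.COLOR_BGR2HSV)
mk=((hsv[...,1]<70)&(hsv[...,2]>110)).astype(np.uint8)
mk=cv2.morphologyEx(mk,cv2.MORPH_CLOSE,np.ones((5,5)))
for k in cv2.findContours(mk,0,2)[0]:
    if cv2.contourArea(k)<300: continue
    r=cv2.minAreaRect(k); b=cv2.approxPolyDP(cv2.convexHull(k),5,True)[:,0].astype(float)
    print(cv2.contourArea(k),r,b.tolist()); P=ray(m,b,.022)[:,:2]; print(P.round(4).tolist(),np.linalg.norm(P-np.roll(P,-1,0),axis=1).round(4))
```

```text
3.0833 [0.53067233 0.18453613 0.23862277] 57.69477016931701 [ 0.24  0.02  1.57 -0.    1.55 -0.76]
pred block px [[321.82533175 174.20840676]]
2537.5 ((357.0, 365.0), (38.0, 80.0), 90.0) [[397.0, 374.0], [394.0, 384.0], [317.0, 383.0], [324.0, 353.0], [353.0, 346.0], [386.0, 354.0]]
[[0.8579, 0.1168], [0.8734, 0.1034], [0.8066, 0.0031], [0.7626, 0.0436], [0.7747, 0.0867], [0.8143, 0.1209]] [0.0205 0.1204 0.0598 0.0448 0.0524 0.0438]
948.0 ((315.5000305175781, 334.4999694824219), (4.999999046325684, 258.99993896484375), 90.0) [[186.0, 335.0], [445.0, 334.0]]
[[0.6278, -0.1122], [0.8296, 0.2116]] [0.3815 0.3815]
529.0 ((422.0, 299.0), (28.0, 26.0), 90.0) [[426.0, 285.0], [434.0, 290.0], [435.0, 311.0], [419.0, 313.0], [409.0, 291.0]]
[[0.7395, 0.2245], [0.7528, 0.2304], [0.785, 0.2165], [0.7755, 0.1956], [0.7352, 0.2001]] [0.0145 0.035  0.0229 0.0405 0.0247]
1463.0 ((610.9271240234375, 293.1401062011719), (66.66661834716797, 29.36800765991211), 16.189208984375) [[581.0, 279.0], [604.0, 276.0], [639.0, 289.0], [639.0, 316.0], [575.0, 298.0]]
[[0.8532, 0.4158], [0.8679, 0.4467], [0.921, 0
[... 1025 characters left out ...]
49.0]]
[[0.4762, 0.3676], [0.5058, 0.378], [0.5316, 0.3641], [0.5402, 0.3376], [0.5232, 0.3081], [0.4947, 0.3024], [0.4704, 0.3185], [0.4654, 0.348]] [0.0314 0.0293 0.0278 0.0341 0.0291 0.0291 0.03   0.0224]
412.0 ((631.0497436523438, 33.87052917480469), (73.6784896850586, 9.009479522705078), 72.34988403320312) [[616.0, 0.0], [623.0, 0.0], [639.0, 44.0], [639.0, 70.0]]
[[0.537, 0.5686], [0.5411, 0.5761], [0.5952, 0.5781], [0.6229, 0.569]] [0.0085 0.0541 0.0292 0.086 ]
727.0 ((607.5045776367188, 56.81916809082031), (122.07624053955078, 7.432126522064209), 71.2413558959961) [[585.0, 0.0], [592.0, 0.0], [626.0, 115.0]]
[[0.5189, 0.5362], [0.523, 0.5434], [0.6649, 0.5383]] [0.0083 0.142  0.146 ]
```

View pics/w2.png

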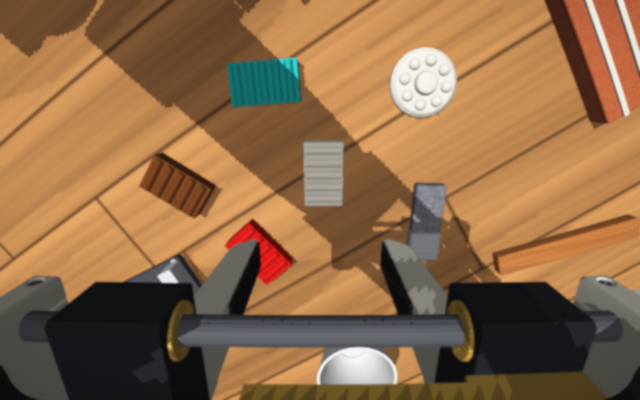

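The wrist view shows the white ribbed block at (323,173), with sides of 80 x 46 mm, centred at (0.531, 0.187), and the fingers are aligned with it. I'm descending now.

Call:
arm_command:
  deltas:
    - [[0, 0.25, -2.5, 0, 0, 0.6], [0, 0, -2.5, 0, 0, 0], [0, 0, -2.5, 0, 0, 0], [0, 0, -2.5, 0, 0, 0], [0, 0, -2.5, 0, 0, 0], [0, 0, -2.5, 0, 0, 0], [0, 0, -2.5, 0, 0, 0], [0, 0, -2.0, 0, 0, 0], [0, 0, -1.5, 0, 0, 0], [0, 0, -1.0, 0, 0, 0], [0, 0, 0, 0, 0, 0], [0, 0, 0, 0, 0, 0]]

```text
t: 4.13
tool_pos: [0.5308, 0.1875, 0.0189]
orientation: [-0.857, -3.022, 0.0]
force: [-0.3, 0.6, 0.1]
opening: 0.0696
gripper_force: 0.0
```

Call:
arm_command:
  deltas:
    - [[0, 0, -0.7, 0, 0, 0], [0, 0, -0.6, 0, 0, 0], [0, 0, 0, 0, 0, 0], [0, 0, 0, 0, 0, 0]]

```text
t: 4.47
tool_pos: [0.5305, 0.1885, 0.0056]
orientation: [-0.854, -3.023, 0.0]
force: [1.2, -0.5, 0.3]
opening: 0.0696
gripper_force: 0.0
```

Call:
arm_command:
  deltas:
    - [[0, 0, 0, 0, 0, 0], [0, 0, 0, 0, 0, 0], [0, 0, 0, 0, 0, 0], [0, 0, 0, 0, 0, 0], [0, 0, 0, 0, 0, 0], [0, 0, 0, 0, 0, 0]]
  gripper: -0.2
  squeeze: 15

```text
t: 4.97
tool_pos: [0.5308, 0.1885, 0.0059]
orientation: [0.854, 3.023, 0.0]
force: [-0.4, -0.7, 2.1]
opening: 0.0481
gripper_force: 15.0
```

Call:
arm_command:
  deltas:
    - [[0, 0, 1.5, 0, 0, 0], [0, 0, 2.5, 0, 0, 0], [0, 0, 2.5, 0, 0, 0], [0, 0, 2.5, 0, 0, 0], [0, 0, 1.5, 0, 0, 0]]

```text
t: 5.38
tool_pos: [0.5315, 0.1887, 0.1134]
orientation: [0.853, 3.021, 0.002]
force: [0.8, -0.1, -1.1]
opening: 0.0479
gripper_force: 15.0
```

Call:
arm_command:
  deltas:
    - [[0.2, -2.5, 0, 0, 0, -5.3], [0.2, -2.5, 0, 0, 0, -5.3], [0.2, -2.5, 0, 0, 0, -5.3], [0.2, -2.5, 0, 0, 0, -5.3], [0.2, -2.5, 0, 0, 0, -5.3], [0.2, -2.5, 0, 0, 0, -5.3], [0.2, -2.5, 0, 0, 0, -5.3], [0.2, -2.5, 0, 0, 0, -5.3], [0.2, -2.5, 0, 0, 0, -5.3], [0.2, -2.5, 0, 0, 0, -5.3], [0.2, -2.5, 0, 0, 0, -5.3], [0.3, -2.5, 0, 0, 0, -5.3]]

```text
t: 6.38
tool_pos: [0.5551, -0.1127, 0.1102]
orientation: [-2.323, -2.114, 0.001]
force: [1.0, -1.0, -2.0]
opening: 0.0481
gripper_force: 15.0
```

Call:
arm_command:
  deltas:
    - [[0, -0.5, 0, 0, 0, 0], [0, 0, 0, 0, 0, 0], [0, 0, 0, 0, 0, 0], [0, 0, 0, 0, 0, 0]]

```text
t: 6.72
tool_pos: [0.5553, -0.1155, 0.1103]
orientation: [-2.316, -2.121, 0.0]
force: [-0.1, 0.9, -1.8]
opening: 0.0476
gripper_force: 15.0
```

Run:
```python
from h import *
s=monitor.read_state(); i,m=shot("wrist"); cv2.imwrite("pics/w3.png",i)
j,mt=shot("scene")
cv2.imwrite("pics/w3c.png",np.vstack([i[:330],cv2.resize(j[180:280,220:345],(640,512))[:270]]))
R=cv2.Rodrigues(s["orientation"])[0]; print(s["t"],s["tool_pos"],np.degrees(np.arctan2(R[1,1],R[0,1])))
```

```text
6.7167 [ 0.55533572 -0.1154598   0.11031062] -5.042388231470168
```

View pics/w3c.png

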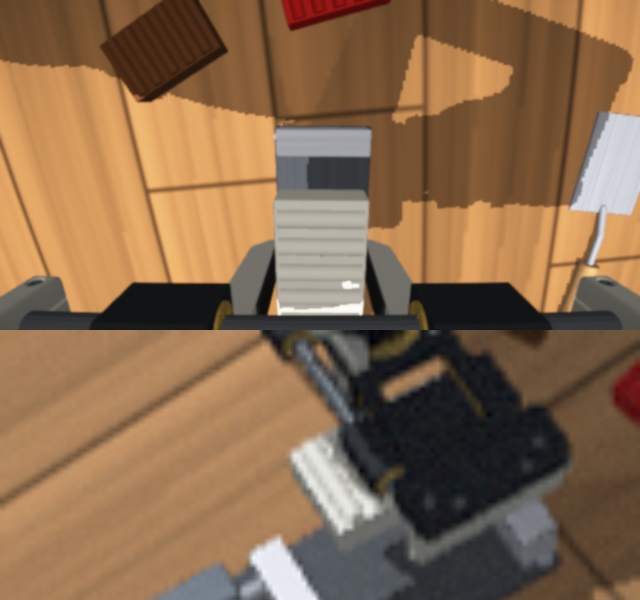

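The block is held ribs up and squared over the bed. The fence top is at (323,142) and its near edge at row 156. I'll cross-check that against this picture before lowering.

Run:
```python
from h import *
i=cv2.imread("pics/w3.png"); m=eyes.camera_model("wrist")
g=i.max(2).astype(int); print(g[120:200,345].tolist()); 
S=cv2.cvtColor(i,cv2.COLOR_BGR2HSV)[...,1]
for v in(134,140,146): u=np.where(S[v,255:395]<70)[0]+255; print(v,u[0],u[-1],ray(m,[[u[0]-.5,v],[u[-1]+.5,v]],.042).round(4).tolist())
for v in(165,180): u=np.where(S[v,255:395]<70)[0]+255; print(v,u[0],u[-1],ray(m,[[u[0]-.5,v],[u[-1]+.5,v]],.012).round(4).tolist())
print(ray(m,[[323,156.5]],.042),ray(m,[[323,156.5]],.012),ray(m,[[323,128]],.042))
```

```text
[112, 112, 112, 112, 109, 98, 84, 93, 113, 136, 161, 173, 175, 176, 176, 174, 172, 170, 168, 167, 168, 168, 170, 170, 171, 170, 170, 169, 169, 168, 170, 171, 171, 170, 168, 157, 127, 87, 63, 59, 59, 60, 59, 59, 60, 60, 60, 60, 60, 60, 60, 60, 60, 60, 59, 61, 59, 60, 59, 60, 59, 60, 60, 59, 60, 60, 59, 62, 67, 84, 108, 121, 125, 126, 126, 126, 127, 127, 128, 136]
134 274 371 [[0.5268, -0.0509, 0.042], [0.5976, -0.0571, 0.042]]
140 275 371 [[0.527, -0.0552, 0.042], [0.5974, -0.0614, 0.042]]
146 276 370 [[0.5271, -0.0596, 0.042], [0.5965, -0.0657, 0.042]]
165 277 368 [[0.5214, -0.0789, 0.012], [0.5985, -0.0856, 0.012]]
180 277 368 [[0.5197, -0.0917, 0.012], [0.5979, -0.0986, 0.012]]
[[ 0.56116375 -0.0704013   0.042     ]] [[ 0.56095786 -0.07516849  0.012     ]] [[ 0.56292354 -0.04983439  0.042     ]]
```

Call:
arm_command:
  deltas:
    - [[0.1, -0.1, -2.0, 0, 0, -0.2], [0, 0, -2.0, 0, 0, 0], [0, 0, -1.5, 0, 0, 0], [0, 0, -1.0, 0, 0, 0], [0, 0, -0.8, 0, 0, 0], [0, 0, -0.5, 0, 0, 0], [0, 0, -0.5, 0, 0, 0], [0, 0, -0.3, 0, 0, 0], [0, 0, -0.2, 0, 0, 0], [0, 0, 0, 0, 0, 0], [0, 0, 0, 0, 0, 0]]

```text
t: 7.73
tool_pos: [0.557, -0.1177, 0.0231]
orientation: [2.322, 2.115, 0.001]
force: [0.7, 0.1, -1.4]
opening: 0.0478
gripper_force: 15.0
```

Call:
arm_command:
  deltas:
    - [[0, 0, -0.15, 0, 0, 0], [0, 0, -0.15, 0, 0, 0], [0, 0, -0.1, 0, 0, 0], [0, 0, -0.1, 0, 0, 0], [0, 0, 0, 0, 0, 0], [0, 0, 0, 0, 0, 0]]

```text
t: 8.23
tool_pos: [0.5567, -0.1176, 0.0179]
orientation: [2.323, 2.115, 0.0]
force: [-1.7, 1.4, 1.6]
opening: 0.0479
gripper_force: 15.0
```

Call:
arm_command:
  deltas:
    - [[0, 0, 0, 0, 0, 0], [0, 0, 0, 0, 0, 0], [0, 0, 0, 0, 0, 0], [0, 0, 0, 0, 0, 0]]
  gripper: 0.5

```text
t: 8.57
tool_pos: [0.5567, -0.1176, 0.0177]
orientation: [2.323, 2.115, 0.0]
force: [0.1, 0.5, 0.8]
opening: 0.068
gripper_force: 0.0
```

Call:
arm_command:
  deltas:
    - [[0, 0, 0.5, 0, 0, 0], [0, 0, 1.5, 0, 0, 0], [0, 0, 2.5, 0, 0, 0], [0, 0, 3, 0, 0, 0], [-0.2, -2, 3, 0, 0, 0], [-0.2, -2, 3, 0, 0, 0], [-0.2, -2, 2, 0, 0, 0], [-0.2, -2, 1, 0, 0, 0], [-0.2, -2, 1, 0, 0, 0], [-0.2, -2, 0, 0, 0, 0], [0, 0, 0, 0, 0, 0], [0, 0, 0, 0, 0, 0]]
  gripper: -1

```text
t: 9.57
tool_pos: [0.5444, -0.2383, 0.1929]
orientation: [2.325, 2.113, 0.0]
force: [0.4, 1.7, -0.1]
opening: 0.0005
gripper_force: 0.0
```

Run:
```python
from h import *
import pickle
s=monitor.read_state(); i,m=shot("wrist"); pickle.dump(m,open("w4.pkl","wb"));cv2.imwrite("pics/w4.png",i)
j,mt=shot("top"); cv2.imwrite("pics/t4.png",j)
cv2.imwrite("pics/w4c.png",cv2.resize(i[20:320,180:460],(560,600)))
R=cv2.Rodrigues(s["orientation"])[0]; print(s["t"],s["tool_pos"],s["force"],s["opening"],np.degrees(np.arctan2(R[1,1],R[0,1])))
print("pred wheel,fence",proj(m,[[.5449,-.2395,.057],[.5605,-.0703,.042]]))
```

```text
9.5667 [ 0.54440618 -0.23832593  0.19292654] [ 0.4493542   1.70793144 -0.07257448] 0.0005169769019028008 -5.455176386004975
pred wheel,fence [[321.21212882 192.56117634]
 [320.70508936   3.58973992]]
```

View pics/w4c.png

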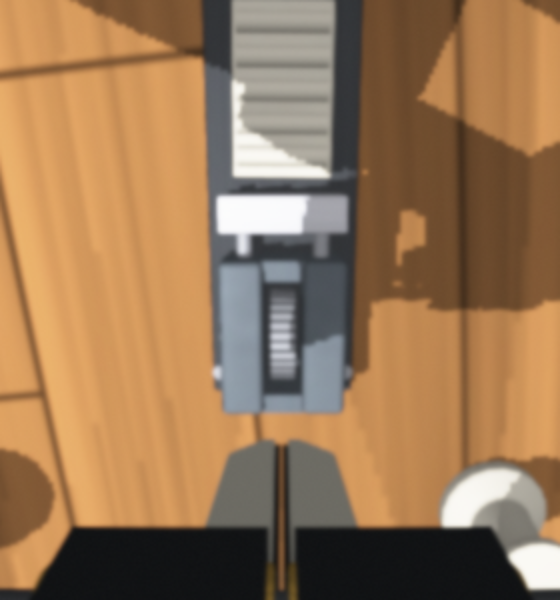

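The block sits centred and square on the bed, ribs up. The wheel is at crop (282,335), which matches the prediction. Next I'll approach the wheel with the gripper closed.

Call:
arm_command:
  deltas:
    - [[0, -1.0, -2, 0, 0, 0], [0, 0, -2.5, 0, 0, 0], [0, 0, -2.5, 0, 0, 0], [0, 0, -2, 0, 0, 0], [0, 0, -1.5, 0, 0, 0], [0, 0, -1, 0, 0, 0], [0, 0, -0.5, 0, 0, 0], [0, 0, 0, 0, 0, 0], [0, 0, 0, 0, 0, 0]]

```text
t: 10.42
tool_pos: [0.5451, -0.2473, 0.0733]
orientation: [2.322, 2.116, 0.0]
force: [-0.2, 0.4, 0.9]
opening: 0.0007
gripper_force: 0.0
```

Call:
arm_command:
  deltas:
    - [[0, 0, -0.1, 0, 0, 0], [0, 0, -0.1, 0, 0, 0], [0, 0, -0.1, 0, 0, 0], [0, 0, -0.1, 0, 0, 0], [0, 0, 0, 0, 0, 0]]

```text
t: 10.83
tool_pos: [0.5446, -0.2476, 0.0687]
orientation: [2.323, 2.115, 0.0]
force: [-0.6, 0.8, 0.2]
opening: 0.0007
gripper_force: 0.0
```

Call:
arm_command:
  deltas:
    - [[0, 0, -0.1, 0, 0, 0], [0, 0, -0.1, 0, 0, 0], [0, 0, -0.1, 0, 0, 0], [0, 0, -0.1, 0, 0, 0], [0, 0, -0.1, 0, 0, 0], [0, 0, -0.1, 0, 0, 0], [0, 0, -0.1, 0, 0, 0], [0, 0, -0.1, 0, 0, 0], [0, 0, 0, 0, 0, 0]]

```text
t: 11.58
tool_pos: [0.5444, -0.2475, 0.0603]
orientation: [-2.322, -2.115, 0.0]
force: [0.1, 0.1, -0.1]
opening: 0.0007
gripper_force: 0.0
```

Call:
arm_command:
  deltas:
    - [[0, 0, -0.05, 0, 0, 0], [0, 0, -0.05, 0, 0, 0], [0, 0, 0, 0, 0, 0]]

```text
t: 11.83
tool_pos: [0.5446, -0.2475, 0.0596]
orientation: [-2.323, -2.115, 0.0]
force: [-0.9, -0.5, -0.1]
opening: 0.0008
gripper_force: 0.0
```

Call:
arm_command:
  deltas:
    - [[0, 0, -0.05, 0, 0, 0], [0, 0, 0, 0, 0, 0]]

```text
t: 12.0
tool_pos: [0.5446, -0.2475, 0.0591]
orientation: [-2.323, -2.115, 0.0]
force: [-0.9, 0.3, 0.4]
opening: 0.0007
gripper_force: 0.0
```

Call:
arm_command:
  deltas:
    - [[0, 0, -0.05, 0, 0, 0], [0, 0, 0, 0, 0, 0]]

```text
t: 12.17
tool_pos: [0.5446, -0.2475, 0.0585]
orientation: [-2.323, -2.115, 0.0]
force: [-0.7, -0.3, -0.3]
opening: 0.0007
gripper_force: 0.0
```

Call:
arm_command:
  deltas:
    - [[0, 0, -0.05, 0, 0, 0], [0, 0, 0, 0, 0, 0]]

```text
t: 12.33
tool_pos: [0.5446, -0.2475, 0.0581]
orientation: [-2.323, -2.115, -0.0]
force: [-0.5, 0.8, -0.1]
opening: 0.0003
gripper_force: 0.0
```

Call:
arm_command:
  deltas:
    - [[0, 0, -0.04, 0, 0, 0], [0, 0, 0, 0, 0, 0]]

```text
t: 12.5
tool_pos: [0.5446, -0.2475, 0.0576]
orientation: [-2.323, -2.115, 0.0]
force: [-0.3, 0.3, 0.1]
opening: 0.0006
gripper_force: 0.0
```

Call:
arm_command:
  deltas:
    - [[0, 0, -0.03, 0, 0, 0], [0, 0, 0, 0, 0, 0]]

```text
t: 12.67
tool_pos: [0.5446, -0.2475, 0.0574]
orientation: [-2.323, -2.115, 0.0]
force: [-0.5, -0.7, 0.8]
opening: 0.0003
gripper_force: 0.0
```

Call:
arm_command:
  deltas:
    - [[0, 0, -0.03, 0, 0, 0], [0, 0, 0, 0, 0, 0]]

```text
t: 12.83
tool_pos: [0.5446, -0.2476, 0.0573]
orientation: [2.323, 2.115, 0.0]
force: [-0.5, 0.8, 0.8]
opening: 0.0004
gripper_force: 0.6
```

Call:
arm_command:
  deltas:
    - [[0, 0, -0.03, 0, 0, 0], [0, 0, 0, 0, 0, 0]]

```text
t: 13.0
tool_pos: [0.5447, -0.2476, 0.0572]
orientation: [2.322, 2.115, 0.0]
force: [-0.9, -0.2, 3.5]
opening: 0.0004
gripper_force: 1.9
```

Call:
arm_command:
  deltas:
    - [[0, 0, -0.03, 0, 0, 0], [0, 0, 0, 0, 0, 0]]

```text
t: 13.17
tool_pos: [0.5447, -0.2476, 0.0572]
orientation: [2.322, 2.115, 0.0]
force: [-2.1, 1.5, 7.6]
opening: 0.0005
gripper_force: 3.1
```

Call:
arm_command:
  deltas:
    - [[0, 0, -0.01, 0, 0, 0], [0, 0, 0, 0, 0, 0]]

```text
t: 13.33
tool_pos: [0.5447, -0.2476, 0.0571]
orientation: [2.322, 2.115, 0.0]
force: [-3.0, 1.3, 6.4]
opening: 0.0004
gripper_force: 3.5
```

Call:
arm_command:
  deltas:
    - [[0.01, 0.1, 0, 0, 0, 0], [0.01, 0.15, 0, 0, 0, 0], [0.02, 0.15, 0, 0, 0, 0]]

```text
t: 13.58
tool_pos: [0.545, -0.2444, 0.0572]
orientation: [2.322, 2.114, -0.001]
force: [-3.9, -1.4, 6.2]
opening: 0.001
gripper_force: 3.1
```

Call:
arm_command:
  deltas:
    - [[0.01, 0.15, 0, 0, 0, 0], [0.02, 0.15, 0, 0, 0, 0], [0.01, 0.15, 0, 0, 0, 0]]

```text
t: 13.83
tool_pos: [0.5454, -0.2399, 0.0572]
orientation: [2.322, 2.114, -0.001]
force: [-3.8, -2.5, 6.4]
opening: 0.0006
gripper_force: 3.0
```

Call:
arm_command:
  deltas:
    - [[0, 0.15, 0, 0, 0, 0], [0, 0.15, 0, 0, 0, 0], [0.01, 0.15, 0, 0, 0, 0], [0.01, 0.15, 0, 0, 0, 0]]

```text
t: 14.17
tool_pos: [0.5459, -0.2338, 0.0572]
orientation: [2.322, 2.114, -0.001]
force: [-2.0, -1.8, 5.6]
opening: 0.0007
gripper_force: 2.6
```

Call:
arm_command:
  deltas:
    - [[0.01, 0.15, 0, 0, 0, 0], [0.01, 0.15, 0, 0, 0, 0], [0.01, 0.15, 0, 0, 0, 0], [0, 0, 0, 0, 0, 0]]

```text
t: 14.5
tool_pos: [0.5464, -0.2286, 0.0569]
orientation: [2.322, 2.115, 0.001]
force: [-0.4, -2.0, 5.5]
opening: 0.0005
gripper_force: 2.7
```

Run:
```python
from h import *
s=monitor.read_state(); i,m=shot("wrist"); cv2.imwrite("pics/w5.png",i)
t,mt=shot("top"); sc,ms=shot("scene")
cv2.imwrite("pics/w5c.png",np.vstack([cv2.resize(t[180:225,310:400],(720,360),interpolation=cv2.INTER_CUBIC),i[0:230,0:640][:, :] if False else cv2.resize(i[60:260,120:520],(720,240)[0:2])]))
print(s["t"],s["tool_pos"],s["force"])
```

```text
14.5 [ 0.54640239 -0.22864532  0.05692467] [-0.36041992 -2.031845    5.47908468]
```

View pics/w5c.png

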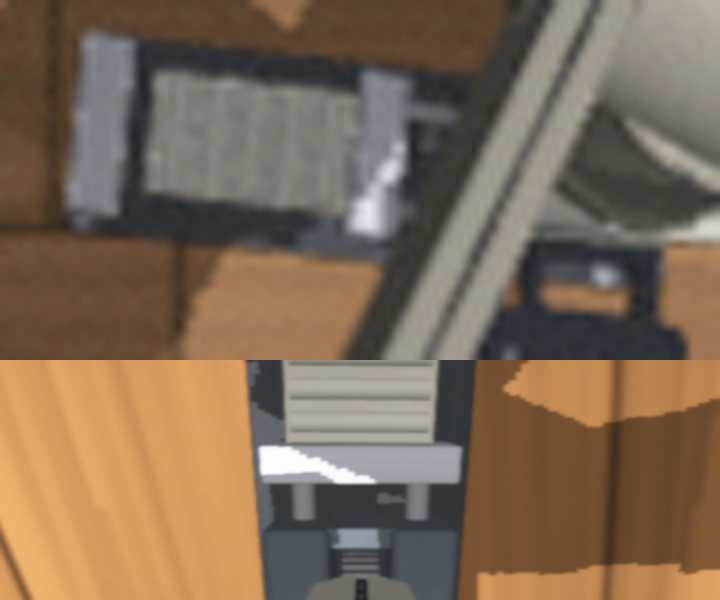

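The jaw has moved about 8–9 mm and just meets the block's near end. The block is still square, with about 6 mm left to the fence (top crop columns 135–150). Second stroke next.

Call:
arm_command:
  deltas:
    - [[0, 0, 0.2, 0, 0, 0], [0, 0, 0.4, 0, 0, 0], [-0.1, -0.7, 0, 0, 0, 0], [-0.1, -0.7, 0, 0, 0, 0], [0, -0.5, 0, 0, 0, 0], [0, 0, -0.1, 0, 0, 0], [0, 0, -0.1, 0, 0, 0], [0, 0, -0.1, 0, 0, 0], [0, 0, -0.1, 0, 0, 0], [0, 0, -0.05, 0, 0, 0], [0, 0, -0.05, 0, 0, 0], [0, 0, 0, 0, 0, 0]]

```text
t: 15.65
tool_pos: [0.5439, -0.2473, 0.0574]
orientation: [-2.322, -2.116, 0.0]
force: [-0.2, -0.2, -0.0]
opening: 0.0006
gripper_force: 0.0
```

Call:
arm_command:
  deltas:
    - [[0, 0, -0.05, 0, 0, 0], [0, 0, -0.02, 0, 0, 0], [0, 0, 0, 0, 0, 0]]

```text
t: 15.9
tool_pos: [0.5441, -0.2475, 0.0572]
orientation: [2.322, 2.115, 0.0]
force: [-2.5, 1.5, 4.5]
opening: 0.0005
gripper_force: 2.3
```

Call:
arm_command:
  deltas:
    - [[0, 0, -0.03, 0, 0, 0], [0, 0, 0, 0, 0, 0], [0.01, 0.1, 0, 0, 0, 0], [0.01, 0.15, 0, 0, 0, 0], [0.01, 0.15, 0, 0, 0, 0]]

```text
t: 16.32
tool_pos: [0.5443, -0.2445, 0.0572]
orientation: [2.322, 2.114, -0.001]
force: [-2.4, -2.5, 6.5]
opening: 0.0007
gripper_force: 2.7
```

Call:
arm_command:
  deltas:
    - [[0.01, 0.15, 0, 0, 0, 0], [0.01, 0.15, 0, 0, 0, 0], [0.01, 0.15, 0, 0, 0, 0], [0.01, 0.15, 0, 0, 0, 0]]

```text
t: 16.65
tool_pos: [0.5449, -0.2385, 0.0572]
orientation: [2.322, 2.114, -0.001]
force: [-2.7, -2.0, 6.2]
opening: 0.0005
gripper_force: 2.7
```

Call:
arm_command:
  deltas:
    - [[0.01, 0.15, 0, 0, 0, 0], [0.01, 0.15, 0, 0, 0, 0], [0.01, 0.15, 0, 0, 0, 0], [0.01, 0.15, 0, 0, 0, 0]]

```text
t: 16.98
tool_pos: [0.5454, -0.2324, 0.0571]
orientation: [2.321, 2.114, -0.0]
force: [-0.7, -2.8, 5.3]
opening: 0.0005
gripper_force: 2.6
```

Call:
arm_command:
  deltas:
    - [[0.01, 0.15, 0, 0, 0, 0], [0.01, 0.15, 0, 0, 0, 0], [0, 0, 0, 0, 0, 0]]

```text
t: 17.23
tool_pos: [0.5458, -0.2287, 0.0569]
orientation: [2.322, 2.115, 0.001]
force: [-0.5, -1.3, 5.7]
opening: 0.0
gripper_force: 2.7
```

Call:
arm_command:
  deltas:
    - [[0, 0, 0.2, 0, 0, 0], [0, 0, 0.4, 0, 0, 0], [-0.1, -0.7, 0, 0, 0, 0], [-0.1, -0.7, 0, 0, 0, 0], [0, -0.5, 0, 0, 0, 0], [0, 0, -0.1, 0, 0, 0], [0, 0, -0.1, 0, 0, 0], [0, 0, -0.1, 0, 0, 0], [0, 0, -0.1, 0, 0, 0], [0, 0, -0.1, 0, 0, 0], [0, 0, -0.05, 0, 0, 0], [0, 0, 0, 0, 0, 0]]

```text
t: 18.23
tool_pos: [0.5432, -0.2473, 0.0572]
orientation: [-2.322, -2.116, 0.0]
force: [-2.1, 0.5, 3.3]
opening: 0.0007
gripper_force: 1.6
```

Call:
arm_command:
  deltas:
    - [[0, 0, -0.03, 0, 0, 0], [0, 0, -0.02, 0, 0, 0], [0, 0, 0, 0, 0, 0]]

```text
t: 18.48
tool_pos: [0.5432, -0.2474, 0.0571]
orientation: [-2.322, -2.116, -0.0]
force: [-3.3, 1.9, 7.4]
opening: 0.0008
gripper_force: 3.6
```

Call:
arm_command:
  deltas:
    - [[0.01, 0.1, 0, 0, 0, 0], [0.02, 0.15, 0, 0, 0, 0], [0.02, 0.15, 0, 0, 0, 0]]

```text
t: 18.73
tool_pos: [0.5437, -0.2444, 0.0572]
orientation: [2.322, 2.114, -0.001]
force: [-4.1, -1.4, 6.0]
opening: 0.0005
gripper_force: 3.0
```

Call:
arm_command:
  deltas:
    - [[0.02, 0.15, 0, 0, 0, 0], [0.02, 0.15, 0, 0, 0, 0]]

```text
t: 18.9
tool_pos: [0.5441, -0.2414, 0.0572]
orientation: [2.322, 2.115, -0.002]
force: [-4.1, -1.4, 5.8]
opening: 0.0005
gripper_force: 2.9
```

Call:
arm_command:
  deltas:
    - [[0.02, 0.15, 0, 0, 0, 0], [0.02, 0.15, 0, 0, 0, 0]]

```text
t: 19.07
tool_pos: [0.5447, -0.2385, 0.0572]
orientation: [2.321, 2.114, -0.001]
force: [-2.1, -3.1, 3.3]
opening: 0.0005
gripper_force: 1.7
```

Call:
arm_command:
  deltas:
    - [[0.02, 0.15, 0, 0, 0, 0], [0.02, 0.15, 0, 0, 0, 0]]

```text
t: 19.23
tool_pos: [0.5456, -0.2353, 0.0572]
orientation: [2.321, 2.114, 0.0]
force: [-0.3, -3.1, 4.4]
opening: 0.0001
gripper_force: 2.4
```

Call:
arm_command:
  deltas:
    - [[0.01, 0.15, 0, 0, 0, 0], [0.01, 0.15, 0, 0, 0, 0], [0, 0.15, 0, 0, 0, 0], [0, 0, 0, 0, 0, 0]]

```text
t: 19.57
tool_pos: [0.5459, -0.2302, 0.0571]
orientation: [2.321, 2.114, 0.001]
force: [0.5, -4.3, 5.7]
opening: 0.0006
gripper_force: 2.8
```

Run:
```python
from h import *
s=monitor.read_state(); i,m=shot("wrist"); t,mt=shot("top")
cv2.imwrite("pics/t6.png",t); cv2.imwrite("pics/w6.png",i)
cv2.imwrite("pics/w6c.png",np.vstack([cv2.resize(t[180:225,310:400],(720,360),interpolation=cv2.INTER_CUBIC),cv2.resize(i[0:200,120:520],(720,240))]))
print(s["t"],s["tool_pos"],s["force"])
```

```text
19.5667 [ 0.5458727  -0.23022366  0.05711588] [ 0.47802163 -4.33538273  5.65652897]
```

View pics/w6c.png

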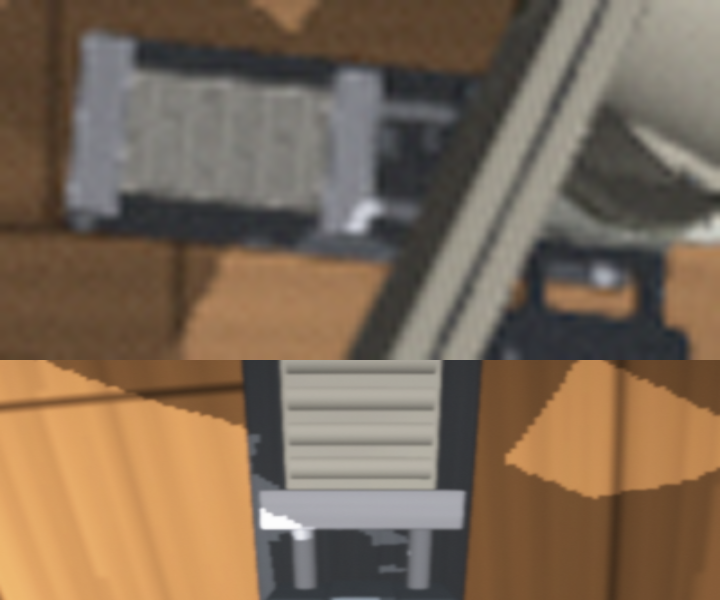

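The top view shows no gap at the fence (column 130) or the jaw (column 330). The rim force rose from 2 to 4 N, so the wheel has probably stopped. I'll do one more slightly firmer stroke to confirm.

Call:
arm_command:
  deltas:
    - [[0, 0, 0.2, 0, 0, 0], [0, 0, 0.4, 0, 0, 0], [-0.1, -0.6, 0, 0, 0, 0], [0, -0.6, 0, 0, 0, 0], [0, -0.3, 0, 0, 0, 0], [0, 0, -0.1, 0, 0, 0], [0, 0, -0.1, 0, 0, 0], [0, 0, -0.1, 0, 0, 0], [0, 0, -0.1, 0, 0, 0], [0, 0, -0.1, 0, 0, 0], [0, 0, -0.05, 0, 0, 0], [0, 0, 0, 0, 0, 0]]

```text
t: 20.67
tool_pos: [0.5441, -0.2449, 0.0572]
orientation: [-2.322, -2.116, 0.0]
force: [-2.2, 1.3, 3.2]
opening: 0.0004
gripper_force: 1.6
```

Call:
arm_command:
  deltas:
    - [[0, 0, -0.03, 0, 0, 0], [0, 0, -0.02, 0, 0, 0], [0, 0, 0, 0, 0, 0]]

```text
t: 20.92
tool_pos: [0.5441, -0.2449, 0.0571]
orientation: [-2.322, -2.116, 0.0]
force: [-3.5, 1.5, 7.5]
opening: 0.0008
gripper_force: 3.7
```

Call:
arm_command:
  deltas:
    - [[0.01, 0.1, -0.01, 0, 0, 0], [0.01, 0.1, 0, 0, 0, 0], [0.01, 0.1, 0, 0, 0, 0]]

```text
t: 21.17
tool_pos: [0.545, -0.243, 0.0572]
orientation: [2.321, 2.114, -0.0]
force: [-0.0, -3.6, 5.0]
opening: 0.0003
gripper_force: 2.3
```

Call:
arm_command:
  deltas:
    - [[0.01, 0.1, 0, 0, 0, 0], [0.01, 0.1, 0, 0, 0, 0], [0.01, 0.1, 0, 0, 0, 0]]

```text
t: 21.42
tool_pos: [0.5455, -0.2398, 0.0572]
orientation: [2.321, 2.114, 0.0]
force: [-0.7, -4.2, 6.1]
opening: 0.0007
gripper_force: 2.7
```

Call:
arm_command:
  deltas:
    - [[0.01, 0.1, 0, 0, 0, 0], [0.01, 0.1, 0, 0, 0, 0], [0.01, 0.1, 0, 0, 0, 0]]

```text
t: 21.67
tool_pos: [0.5458, -0.2368, 0.0572]
orientation: [2.321, 2.114, 0.0]
force: [-1.1, -4.7, 5.8]
opening: 0.0004
gripper_force: 2.7
```

The finger slips from the start of the stroke at about 4–5 N, so the vice is tight. I'll lift clear and check once more.

Call:
arm_command:
  deltas:
    - [[0, 0, 0.3, 0, 0, 0], [0, 0, 1, 0, 0, 0], [0, 0, 2, 0, 0, 0], [0, 0, 3, 0, 0, 0], [0, -0.5, 3, 0, 0, 0], [0, -0.5, 3, 0, 0, 0], [0, 0, 2, 0, 0, 0], [0, 0, 1, 0, 0, 0], [0, 0, 0, 0, 0, 0], [0, 0, 0, 0, 0, 0]]

```text
t: 22.5
tool_pos: [0.5449, -0.2457, 0.2089]
orientation: [-2.322, -2.115, -0.0]
force: [-0.1, 0.1, -0.3]
opening: 0.0004
gripper_force: 0.0
```

Run:
```python
from h import *
s=monitor.read_state(); i,m=shot("wrist"); t,mt=shot("top")
cv2.imwrite("pics/w7c.png",np.vstack([cv2.resize(t[180:225,310:400],(720,360),interpolation=cv2.INTER_CUBIC),cv2.resize(i[0:200,120:520],(720,240))]))
print(s["t"],s["tool_pos"],s["force"])
```

```text
22.5 [ 0.5449364  -0.24566978  0.2088537 ] [-0.14318863  0.08636869 -0.31902919]
```

View pics/w7c.png

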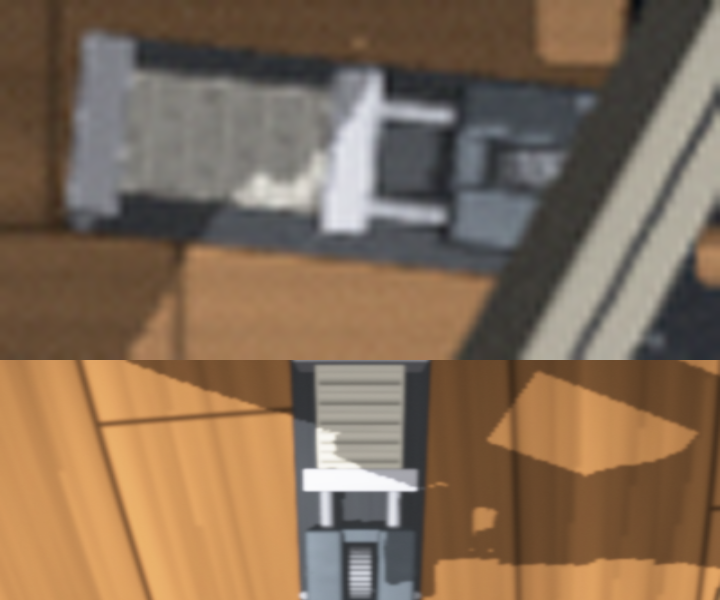

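The final view shows the block square and tight between the fence (column 130) and the jaw (column 330), centred across the bed, with the robot clear. I'm handing it in.

```bash
python3 -c "
from plant import ticket
print(ticket.close_job())"
```

```text
the job is handed in; nothing more can be done
None
```

I laid the white ribbed block on the vice bed ribs up and closed the vice with the thumbwheel only. The last pictures show no gap at the jaw or fence, the wheel had stopped turning, and I handed the job in at about 22.6 s with the robot clear.

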